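# Build the two counter displays

## Task

Build the two small displays on the shop counter: on the round stand, stack the three food tins upright and centred on one another, the widest at the bottom, the middle-sized on it and the narrowest on top; on the oblong stand, lay the bigger carton centred and squared up with the stand, long side along its long side, and the smaller carton centred on top of it, lined up the same way. Leave the jar, the juice bottle and the roll of tape where they are, and let go of everything.

Things in the scene. Friction and masses are not known exactly. Their poses are not given: they have to be found in the camera images.
- tin_wide: the widest of three plain round food tins: upright closed cylinder, steel with an off-white paper band and a flat ring-pull lid, diameter 68 mm, height 50 mm, flat top and foot; origin at the centre of its underside, z up along its axis; loose, under 0.25 kg. It starts upright on the counter
- tin_middle: the middle-sized of three plain round food tins: upright closed cylinder, steel with an off-white paper band and a flat ring-pull lid, diameter 54 mm, height 45 mm, flat top and foot; origin at the centre of its underside, z up along its axis; loose, under 0.25 kg. It starts upright on the counter
- tin_narrow: the narrowest of three plain round food tins: upright closed cylinder, steel with an off-white paper band and a flat ring-pull lid, diameter 40 mm, height 40 mm, flat top and foot; origin at the centre of its underside, z up along its axis; loose, under 0.25 kg. It starts upright on the counter
- carton_big: the bigger of two closed brown cardboard cartons (rigid, with a strip of brown tape along the top): length 92 mm along its own x, width 62 mm along its own y, height 45 mm, flat top and underside; origin at the centre of its underside, z up; loose, under 0.25 kg. It starts flat on the counter, turned any way
- carton_small: the smaller of two closed brown cardboard cartons (rigid, with a strip of brown tape along the top): length 68 mm along its own x, width 44 mm along its own y, height 40 mm, flat top and underside; origin at the centre of its underside, z up; loose, under 0.25 kg. It starts flat on the counter, turned any way
- round_stand: low black round display stand, fixed to the counter: diameter 116 mm, height 20 mm, flat top; origin at the centre of its underside (on the counter), z up
- oblong_stand: low black oblong display stand, fixed to the counter: 130 mm long along its own x, 96 mm wide along its own y, height 20 mm, flat top; origin at the centre of its underside (on the counter), z up
- jar: closed jar with a white lid, diameter 58 mm, height 80 mm, standing loose on the counter; origin at the centre of its underside; not part of the displays, leave it alone
- juice_bottle: small bottle with an orange cap, diameter 50 mm, height 125 mm, standing loose on the counter; origin at the centre of its underside; not part of the displays, leave it alone
- tape_roll: roll of brown packing tape lying flat (an open ring), outer diameter 96 mm, inner 76 mm, height 45 mm, loose; origin at the centre of its underside; not part of the displays, leave it alone
There are look-alikes about, which are no part of the job. What is shaped like the oblong_stand but purple or turquoise is not meant. What is shaped like the carton_big but pink is not meant.

How it is judged (in metres and radians):
At the end, for the whole second after the job is handed in: All flat, at rest, seated within 4 mm of height: widest tin within 15 mm of the round stand's centre, middle and narrowest each within 10 mm of the tin below; bigger carton within 15 mm of the oblong stand's centre, smaller within 12 mm of the bigger; both within 0.2 rad of the stand's long axis (horizontal distance between tin_wide and round_stand below 0.015 m and z of tin_wide in the frame of round_stand between 0.016 and 0.024 m and angle between each of tin_wide, tin_middle, tin_narrow, carton_big, carton_small's own z axis and vertical below 0.1 rad and linear speed of each of tin_wide, tin_middle, tin_narrow, carton_big, carton_small below 0.02 m/s and angular speed of each of tin_wide, tin_middle, tin_narrow, carton_big, carton_small below 0.2 rad/s and horizontal distance between tin_middle and tin_wide below 0.01 m and z of tin_middle in the frame of tin_wide between 0.046 and 0.054 m and horizontal distance between tin_narrow and tin_middle below 0.01 m and z of tin_narrow in the frame of tin_middle between 0.041 and 0.049 m and horizontal distance between carton_big and oblong_stand below 0.015 m and z of carton_big in the frame of oblong_stand between 0.016 and 0.024 m and horizontal distance between carton_small and carton_big below 0.012 m and z of carton_small in the frame of carton_big between 0.041 and 0.049 m and angle between the x axis of each of carton_big, carton_small and the x axis of oblong_stand, either way round below 0.2 rad); the robot touches nothing.
It fails at once if the jar is shifted more than 30 mm or tipped (distance of jar from where it was at the start of the episode above 0.03 m or angle between jar's own z axis and vertical above 0.35 rad).
It fails at once if the juice bottle is shifted more than 30 mm or tipped (distance of juice_bottle from where it was at the start of the episode above 0.03 m or angle between juice_bottle's own z axis and vertical above 0.35 rad).
It fails at once if the roll of tape is shifted more than 30 mm or tipped (distance of tape_roll from where it was at the start of the episode above 0.03 m or angle between tape_roll's own z axis and vertical above 0.35 rad).
It also fails if it takes over 134 s, if anything falls off the work surface, if the arm or the gripper's body presses on something with over 40 N, if the wrist force passes 120 N, or if a joint passes its speed limit or range.

## Robot

A 6-joint arm with a two-finger parallel gripper is mounted at the origin on the work surface. World frame = base frame: x ahead of the robot, y to its left, z up, the work surface at z = 0. Lengths are in m, angles in degrees, forces in N, time in s.
With the tool pointing down it reaches from about 0.4 to 0.825 m from the base axis. Payload 7 kg.
Tool frame: the origin (TCP) lies midway between the tips of the shut fingers; the grasp point (between the pads) lies 19 mm behind it; z points along the fingers, y is the direction in which the jaws open and shut (so a half turn about z gives the same grasp; the last joint's range is limited). The gripper opens to 88 mm and grips with 3 to 60 N. Pads are 19 mm wide; open, the fingers measure 130 mm over their backs; the gripper's body (78 mm by 193 mm) begins 47 mm behind the grasp point.
Start: joints at [-58.379, 20.546, 0.682, 0, -70.136, -16.507], TCP at [0.176, -0.652, 0.202] pointing down, gripper open.
Joint ranges: [-176.03, 176.03], [-82.01, 121.73], [-58.28, 71.71], [-173.87, 95.51], [-174.79, -0.11], [-173.66, 173.66]. Speed limits (degrees/s): [136.94, 136.94, 172.46, 180, 180, 180].

## Interface

Orientations are given as a 3x3 rotation matrix whose columns are the frame's x, y, z axes.
In Python, from rig import robot gives the robot as it stands. Calls block until the motion is done:
- robot.goto(position, orientation): joint-space move of the TCP to a pose.
- robot.servo_line(position, ori=None, speed=0.15): straight line of the TCP; ori=None keeps the orientation; speed is the mean speed in m/s.
- robot.movej(angles): joint-space move.
- robot.move_gripper(opening): opening from 0.0 (shut) to 1.0 (fully open); the grip force is fixed at half the most; returns when the fingers have stopped.
- robot.dwell(seconds).
- robot.ik(position, orientation): joint angles nearest the present ones, or None.
- robot.grab_frame(name): name is "scene" or "top" or "wrist"; returns (picture, depth): 400x640x3 uint8, red, green, blue; 400x640 float32, m along the optical axis (not along the pixel's ray), 0 where there is no reading.
- robot.camera_info(name): a dict with "vfov" (degrees; the focal length in pixels is half the picture's height over the tangent of half this angle, whatever the lens; pixels are square), "cx", "cy" (the principal point, pixels), "k1" (the pictures are not rectified: a ray, as slopes to the right and down, at radius r is drawn at 1 + k1 r^2 times it, then the intrinsics apply), "view" (4x4, takes a point from world to camera coordinates); the wrist camera has in their place "T_tool_cam" (4x4, takes a point from camera to tool coordinates, whose origin is the TCP and whose axes are the flange's). Camera axes: x right, y down, z forward; pixel columns grow to the right and rows downward; lengths in m; the calibration is good to about 2 mm. A picture is of the moment at which its call begins: read the wrist's pose just before it. camera_info takes no time and is no camera call.
A pose or a line that the arm cannot do raises robot.Unreachable and nothing moves.
- robot.job_done(): hands the job in, once; it reports no verdict.
Readings, each from a call of its own:
- robot.read_t(): time.
- robot.read_qpos(): joint angles.
- robot.read_qvel(): joint speeds.
- robot.read_effort(): joint torques, N m.
- robot.read_position(): TCP position.
- robot.read_tcp_rot(): TCP orientation.
- robot.read_force(): force on the tool from outside, world axes, zero at the start.
- robot.read_ft_torque(): the same for the moment, N m.
- robot.read_grip_width(): opening from 0.0 (shut) to 1.0 (fully open).
Only numpy, scipy, OpenCV 4.12 (cv2) and the standard library are available. Lean on these libraries where they do the work, as an engineer would, in place of code of your own. Each camera call takes 0.05 s, during which the arm holds its last target.

## Working session

There is one attempt and no reset: what is moved stays moved. The work goes in short steps, each a Python script; the robot and the scene stay as the last script left them, time stands still between calls to the robot, and variables do not carry over. Pictures are saved under pics/ and viewed, and the job is handed in when it is done.

```bash
ls; mkdir -p pics
python3 - <<'E'
from rig import robot
import cv2
for n in ("scene","top"):
    im,d=robot.grab_frame(n); cv2.imwrite(f"pics/{n}0.png",im[:,:,::-1])
    import numpy as np
    np.savez(f"{n}0.npz",im=im,d=d)
    print(n,robot.camera_info(n))
print(robot.camera_info("wrist"),robot.read_t())
E
```

```text
pics
scene {'vfov': 51.17436839373592, 'cx': 314.3170843479699, 'cy': 199.1759389381463, 'k1': -0.09717920330678487, 'view': array([[-0.78980334,  0.61334761, -0.00392385,  0.37557356],
       [ 0.40031067,  0.51060912, -0.76094001, -0.18671192],
       [-0.46471718, -0.60256372, -0.64881038,  1.59342086],
       [ 0.        ,  0.        ,  0.        ,  1.        ]])}
top {'vfov': 51.59742400132777, 'cx': 316.49345085981554, 'cy': 195.36099056451803, 'k1': -0.033027056410310555, 'view': array([[ 0.01895116, -0.99980006,  0.00637841,  0.01717538],
       [-0.9986784 , -0.01923396, -0.04766035,  0.49679775],
       [ 0.0477735 , -0.00546676, -0.99884323,  1.1277236 ],
       [ 0.        ,  0.        ,  0.        ,  1.        ]])}
{'vfov': 65.52748135540038, 'cx': 317.1845751620979, 'cy': 197.13662752949358, 'k1': -0.04497716434591573, 'T_tool_cam': array([[ 1.90700529e-04, -9.59817865e-01, -2.80623645e-01,
         7.62718054e-02],
       [ 9.99999417e-01, -1.15101068e-04,  1.07323985e-03,
        -6.49850508e-04],
       [-1.06241486e-03, -2.80623686e-01,  9.59817284e-01,
        -1.81228603e-01],
       [ 0.00000000e+00,  0.00000000e+00,  0.00000000e+00,
         1.00000000e+00]])} 0.1
```

View pics/scene0.png

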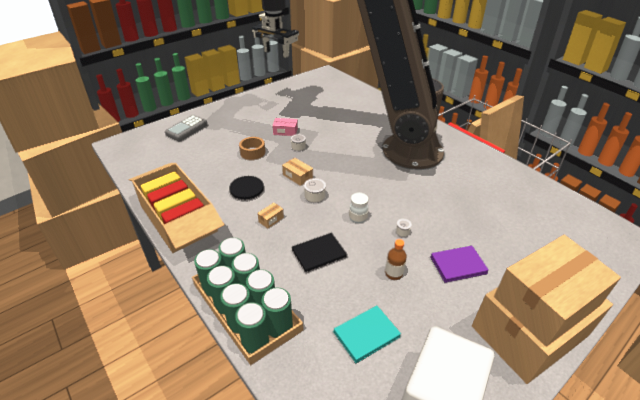

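View pics/top0.png

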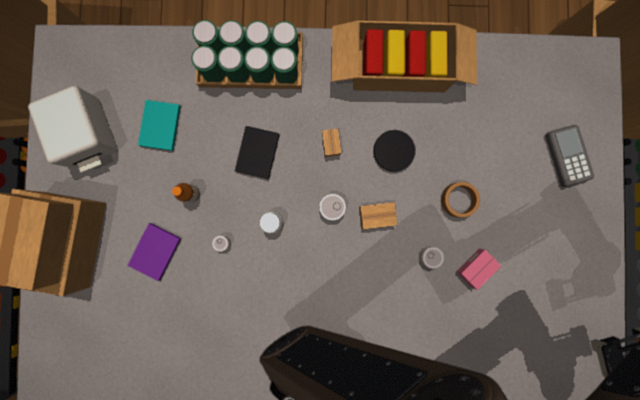

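The top view shows:
- **Stands:** round stand (394,151), oblong black stand (258,153). Turquoise (160,125) and purple (154,252) are decoys.
- **Cartons:** brown ones at (379,216) and (332,142). The pink one at (480,270) is a decoy.
- **Tins:** (332,208), (220,243) and (432,258).
- **Leave alone:** jar (270,223), bottle (183,192), tape roll (461,199).

Next I'll measure them with the depth image.

```bash
cat > h.py <<'E'
import numpy as np, cv2
from rig import robot
def intr(ci):
    f=200/np.tan(np.radians(ci['vfov'])/2)
    return np.array([[f,0,ci['cx']],[0,f,ci['cy']],[0,0,1.]]), ci['k1']
def undist(uv,ci):
    K,k1=intr(ci)
    uv=np.asarray(uv,float).reshape(-1,2)
    return cv2.undistortPointsIter(uv.reshape(-1,1,2),K,np.array([k1,0,0,0.]),None,None,(3,50,1e-10)).reshape(-1,2)
def cam2world(name,pose=None):
    ci=robot.camera_info(name)
    if name!='wrist': return ci,np.linalg.inv(ci['view'])
    T=np.eye(4); T[:3,:3]=pose[1]; T[:3,3]=pose[0]
    return ci,T@ci['T_tool_cam']
def cloud(name,d,pose=None):
    ci,T=cam2world(name,pose)
    v,u=np.mgrid[0:400,0:640]
    n=undist(np.stack([u.ravel(),v.ravel()],1),ci)
    z=d.ravel()
    P=np.stack([n[:,0]*z,n[:,1]*z,z],1)@T[:3,:3].T+T[:3,3]
    P[z<=0]=np.nan
    return P.reshape(400,640,3)
def shot(name,fn=None):
    pose=(np.array(robot.read_position()),np.array(robot.read_tcp_rot()))
    im,d=robot.grab_frame(name)
    if fn: cv2.imwrite(fn,im[:,:,::-1])
    return im,cloud(name,d,pose)
def comps(P,zlo,zhi,amin=60):
    m=((P[...,2]>zlo)&(P[...,2]<zhi)).astype(np.uint8)
    n,l,s,c=cv2.connectedComponentsWithStats(m,connectivity=4)
    return [(l==i,s[i],c[i]) for i in range(1,n) if s[i][4]>=amin]
E
cat > a.py <<'E'
from h import *
z=np.load('top0.npz'); P=cloud('top',z['d'])
print('table z',np.nanmedian(P[280:310,150:250,2]),np.nanmedian(P[100:130,320:360,2]))
for (name,u,v) in [('round',394,151),('obl',258,153),('cart1',379,216),('cart2',332,142),('tinA',332,208),('tinB',220,243),('tinC',432,258),('jar',270,223),('bottle',183,192),('tape',447,199),('pink',480,270)]:
    zt=np.nanmedian(P[v-2:v+3,u-2:u+3,2])
    for m,s,c in comps(P,zt-0.008,zt+0.008,20):
        if m[v,u]:
            xy=P[m][:,:2].astype(np.float32)
            (cx,cy),r=cv2.minEnclosingCircle(xy); R=cv2.minAreaRect(xy)
            print(name,'z%.3f'%zt,'area',s[4],'mean',xy.mean(0).round(4),'circ',round(cx,4),round(cy,4),'d',round(2*r,4),'rect',np.round(R[0],4),np.round(R[1],4),round(R[2],1),'reach',round(float(np.hypot(*xy.mean(0))),3))
E
python3 a.py
```

```text
table z 0.00037499380081063016 0.0007505636647956448
round z0.021 area 1383 mean [ 0.6247 -0.1853] circ 0.6249 -0.186 d 0.1167 rect [ 0.6248 -0.1854] [0.115  0.1139] 66.9 reach 0.652
obl z0.021 area 1652 mean [0.6122 0.194 ] circ 0.6127 0.1946 d 0.1579 rect [0.6131 0.1944] [0.0969 0.1303] 78.1 reach 0.642
cart1 z0.046 area 803 mean [ 0.4446 -0.1396] circ 0.4455 -0.14 d 0.1093 rect [ 0.4445 -0.1401] [0.0622 0.0933] 7.6 reach 0.466
cart2 z0.042 area 410 mean [ 0.6412 -0.0103] circ 0.6407 -0.0097 d 0.0776 rect [ 0.6416 -0.0103] [0.0696 0.044 ] 8.4 reach 0.641
tinA z0.051 area 535 mean [ 0.4651 -0.0155] circ 0.4652 -0.0152 d 0.0695 rect [ 0.4658 -0.0164] [0.0666 0.0669] 1.1 reach 0.465
tinB z0.040 area 195 mean [0.3624 0.283 ] circ 0.362 0.2833 d 0.0423 rect [0.3612 0.2834] [0.0404 0.0405] 0.4 reach 0.46
tinC z0.046 area 346 mean [ 0.3345 -0.2868] circ 0.3339 -0.2871 d 0.0571 rect [ 0.3333 -0.287 ] [0.0536 0.0543] 0.2 reach 0.441
jar z0.080 area 313 mean [0.4209 0.1475] circ 0.4211 0.1479 d 0.0515 rect [0.4206 0.1471] [0.0492 0.0492] 1.2 reach 0.446
bottle z0.099 area 65 mean [0.4948 0.37  ] circ 0.4958 0.3749 d 0.034 rect [0.4958 0.3717] [0.0336 0.0228] 0.2 reach 0.618
tape z0.045 area 426 mean [ 0.4914 -0.3653] circ 0.492 -0.3652 d 0.0967 rect [ 0.4913 -0.3646] [0.0932 0.0948] 62.5 reach 0.612
pink z0.047 area 817 mean [ 0.3061 -0.4162] circ 0.3059 -0.4176 d 0.1099 rect [ 0.3065 -0.4166] [0.0633 0.0938] 44.1 reach 0.517
```

Every size and height matches: tinA = wide (⌀69, z 51 mm), tinC = middle (⌀55, z 46), tinB = narrow (⌀41, z 40). The cartons are 93x62 and 70x44 mm. I'll confirm the look-alikes in one enlarged crop.

```bash
python3 - <<'E'
import cv2
im=cv2.imread('pics/top0.png')[95:300,125:515]
cv2.imwrite('pics/crop0.png',cv2.resize(im,None,fx=2,fy=2,interpolation=cv2.INTER_CUBIC))
E
cat >> h.py <<'E'
def ori(a):
    a=np.radians(a); y=np.array([np.cos(a),np.sin(a),0]); z=np.array([0,0,-1.])
    return np.stack([np.cross(y,z),y,z],1)
ZT=0.22
E
python3 - <<'E'
from h import *
q=robot.read_qpos()
T={'big':((.4445,-.1401),(7.6,187.6)),'stand_o':((.6131,.1944),(78.1,258.1,-101.9)),'small':((.6416,-.0103),(98.4,-81.6)),
'wide':((.4652,-.0152),(0,45,90,135,180,225,270,315)),'mid':((.3339,-.2871),(0,45,90,135,180,225,270,315)),'nar':((.362,.2833),(0,45,90,135,180,225,270,315)),'stand_r':((.6249,-.186),(0,45,90,135,180,225,270,315))}
for k,(p,A) in T.items():
    for a in A:
        for z in (.012,ZT):
            s=robot.ik([*p,z],ori(a)); print(k,a,z,None if s is None else np.round(s,0))
E
```

```text
big 7.6 0.012 None
big 7.6 0.22 None
big 187.6 0.012 [  7.  14. -39.   0. -37.   1.]
big 187.6 0.22 [  7.  -0. -23.   0. -67.   1.]
stand_o 78.1 0.012 [  35.   27.  -16.    0.  -47. -137.]
stand_o 78.1 0.22 [  35.   17.   -2.    0.  -71. -137.]
stand_o 258.1 0.012 [ 35.  27. -16.   0. -47.  43.]
stand_o 258.1 0.22 [ 35.  17.  -2.   0. -71.  43.]
stand_o -101.9 0.012 [ 35.  27. -16.   0. -47.  43.]
stand_o -101.9 0.22 [ 35.  17.  -2.   0. -71.  43.]
small 98.4 0.012 [ 16.  27. -16.   0. -47. -98.]
small 98.4 0.22 [ 16.  17.  -2.   0. -71. -98.]
small -81.6 0.012 [ 16.  27. -16.   0. -47.  82.]
small -81.6 0.22 [ 16.  17.  -2.   0. -71.  82.]
wide 0 0.012 [ 22.  14. -39.   0. -37. 158.]
wide 0 0.22 [ 22.  -0. -23.   0. -67. 158.]
wide 45 0.012 [  22.   14.  -39.   -0.  -37. -157.]
wide 45 0.22 [  22.   -0.  -23.    0.  -67. -157.]
wide 90 0.012 [  22.   14.  -39.   -0.  -37. -112.]
wide 90 0.22 [  22.   -0.  -23.    0.  -67. -112.]
wide 135 0.012 [ 22.  14. -39.   0. -37. -67.]
wide 135 0.22 [ 22.  -0. -23.   0. -67. -67.]
wide 180 0.012 [ 22.  14. -39.   0. -37. -22.]
wide 180 0.22 [ 
[... 1838 characters left out ...]
stand_r 45 0.012 [   1.   28.  -15.    0.  -47. -136.]
stand_r 45 0.22 [   1.   18.   -1.    0.  -71. -136.]
stand_r 90 0.012 [  1.  28. -15.   0. -47. -91.]
stand_r 90 0.22 [  1.  18.  -1.   0. -71. -91.]
stand_r 135 0.012 [  1.  28. -15.   0. -47. -46.]
stand_r 135 0.22 [  1.  18.  -1.   0. -71. -46.]
stand_r 180 0.012 [  1.  28. -15.   0. -47.  -1.]
stand_r 180 0.22 [  1.  18.  -1.   0. -71.  -1.]
stand_r 225 0.012 [  1.  28. -15.   0. -47.  44.]
stand_r 225 0.22 [  1.  18.  -1.   0. -71.  44.]
stand_r 270 0.012 [  1.  28. -15.   0. -47.  89.]
stand_r 270 0.22 [  1.  18.  -1.   0. -71.  89.]
stand_r 315 0.012 [  1.  28. -15.   0. -47. 134.]
stand_r 315 0.22 [  1.  18.  -1.   0. -71. 134.]
```

View pics/crop0.png

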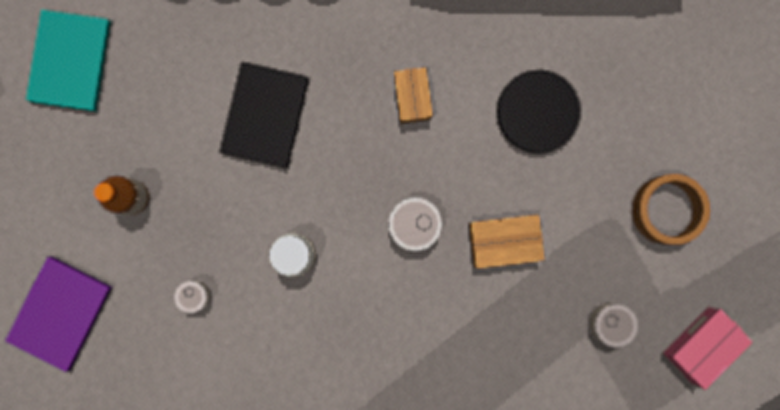

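The crop confirms it: black stand at crop (265,115), brown cartons at (413,95) and (507,242), and tins at (415,223), (615,325) and (190,296). The turquoise, purple and pink items are decoys. I'll start with the wide tin.

```bash
cat >> h.py <<'E'
TCPH=0.013
def pick(xy,a,h=TCPH):
    robot.move_gripper(1.0)
    robot.goto([*xy,ZT],ori(a))
    robot.servo_line([*xy,0.10],speed=.2)
    robot.servo_line([*xy,h],speed=.1)
    robot.move_gripper(0.0)
    w=robot.read_grip_width(); 
    robot.servo_line([*xy,ZT],speed=.2)
    print('width mm',round(w*88,1),'after lift',round(robot.read_grip_width()*88,1),'t',robot.read_t())
def place(xy,a,zbase,h=TCPH,opening=1.0):
    robot.servo_line([*xy,ZT],ori(a),speed=.2)
    f0=np.array(robot.read_force())
    robot.servo_line([*xy,zbase+h+.02],speed=.15)
    robot.servo_line([*xy,zbase+h+.001],speed=.03)
    print('dF',np.round(np.array(robot.read_force())-f0,1),'pos',np.round(robot.read_position(),4))
    robot.move_gripper(opening); robot.dwell(.2)
    robot.servo_line([*xy,zbase+h+.04],speed=.1)
    robot.servo_line([*xy,ZT],speed=.2)
    print('t',robot.read_t())
E
python3 - <<'E'
from h import *
pick((.4652,-.0152),180)
place((.6249,-.186),180,.02)
im,P=shot('wrist','pics/w1.png')
print(np.nanmedian(P[...,2]))
for lo,hi in ((.012,.03),(.062,.08)):
  for m,s,c in comps(P,lo,hi,200):
    print(lo,c.round(),s[4],cv2.minEnclosingCircle(P[m][:,:2].astype(np.float32)))
E
```

```text
width mm 67.7 after lift 67.4 t 6.2333
dF [-0.  -0.2 -0.1] pos [ 0.625  -0.186   0.0339]
t 11.8333
0.06611736232052845
0.012 [408.  36.] 374 ((0.5064343214035034, -0.34899166226387024), 0.0413694754242897)
0.012 [469.  16.] 246 ((0.46165335178375244, -0.35694336891174316), 0.023285696282982826)
0.012 [599.   9.] 301 ((0.30332911014556885, -0.37480148673057556), 0.01613651029765606)
0.012 [177. 145.] 1364 ((0.7944496870040894, -0.20356303453445435), 0.12681783735752106)
0.012 [70. 53.] 293 ((0.8958704471588135, -0.32464832067489624), 0.04684678092598915)
0.012 [543.  87.] 448 ((0.3362792134284973, -0.28750020265579224), 0.027072172611951828)
0.012 [318. 159.] 3330 ((0.6232307553291321, -0.1863277554512024), 0.05808703973889351)
0.012 [441. 193.] 497 ((0.44312867522239685, -0.14190608263015747), 0.05426187068223953)
0.062 [156. 144.] 1873 ((0.7948274612426758, -0.20705369114875793), 0.1235952079296112)
0.062 [43. 47.] 658 ((0.8803315758705139, -0.32053565979003906), 0.06274215877056122)
0.062 [316. 177.] 3129 ((0.6243666410446167, -0.18663935363292694), 0.03501193970441818)
0.062 [ 93. 171.] 261 ((0.8701861500740051, -0.19571024179458618), 0.05359874665737152)
0.062 [101. 219.] 433 ((0.8708246350288391, -0.13953426480293274), 0.05233868956565857)
```

View pics/w1.png

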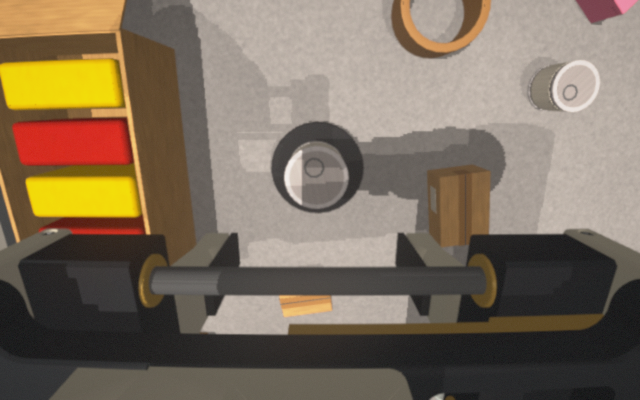

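The wrist view shows the wide tin at (317,176), centred on the round stand to within about 1 mm. Next come the middle and narrow tins.

Run:
```python
from h import *
c=(.6244,-.1866)
pick((.3339,-.2871),180)
place(c,180,.07)
im,P=shot('wrist','pics/w2.png')
for lo,hi in ((.107,.125),):
  for m,s,cc in comps(P,lo,hi,200):
    print(lo,cc.round(),s[4],cv2.minEnclosingCircle(P[m][:,:2].astype(np.float32)))
pick((.362,.2833),180)
place(c,180,.115)
im,P=shot('wrist','pics/w3.png')
for lo,hi in ((.012,.03),(.062,.08),(.107,.125),(.147,.165)):
  for m,s,cc in comps(P,lo,hi,200):
    print(lo,cc.round(),s[4],cv2.minEnclosingCircle(P[m][:,:2].astype(np.float32)))
```

```text
width mm 52.9 after lift 52.8 t 16.8917
dF [0.1 0.9 0.9] pos [ 0.6245 -0.1866  0.084 ]
t 22.45
0.107 [97. 82.] 2011 ((0.8509415984153748, -0.23657961189746857), 0.11304426193237305)
0.107 [ 10. 203.] 351 ((0.942367434501648, -0.17253564298152924), 0.043269917368888855)
0.107 [317. 188.] 2593 ((0.6238088607788086, -0.18678119778633118), 0.027966268360614777)
width mm 37.4 after lift 37.6 t 28.475
dF [-0.4  0.1 -0.5] pos [ 0.6245 -0.1867  0.129 ]
t 34.8583
0.012 [407.  36.] 365 ((0.5067317485809326, -0.3495849668979645), 0.04135751724243164)
0.012 [469.  17.] 252 ((0.46160829067230225, -0.3574552536010742), 0.02348157949745655)
0.012 [598.  10.] 321 ((0.3035489320755005, -0.3754175305366516), 0.016580656170845032)
0.012 [179. 145.] 1312 ((0.7949020862579346, -0.2044091522693634), 0.1261821985244751)
0.012 [73. 54.] 291 ((0.8943731784820557, -0.32395339012145996), 0.04831208661198616)
0.012 [319. 155.] 2987 ((0.622843861579895, -0.1862085908651352), 0.05804775282740593)
0.012 [441. 194.] 494 ((0.442779004573822, -0.1418086588382721), 0.05444951727986336)
0.062 [158. 146.] 1886 ((0.7945578098297119, -0.20745344460010529), 0.12297207862138748)
0.062 [44. 49.] 664 ((0.8799601793289185, -0.318605899810791), 0.06303571164608002)
0.062 [316. 161.] 721 ((0.6241933107376099, -0.18693998456001282), 0.03481040894985199)
0.062 [ 96. 171.] 254 ((0.871248722076416, -0.19570812582969666), 0.05320647731423378)
0.062 [103. 219.] 428 ((0.870923638343811, -0.1398535668849945), 0.053174205124378204)
0.107 [99. 83.] 1993 ((0.8527563810348511, -0.23577159643173218), 0.11355912685394287)
0.107 [ 11. 201.] 384 ((0.9427227973937988, -0.1728227138519287), 0.04421990364789963)
0.107 [318. 175.] 771 ((0.6238398551940918, -0.1869315505027771), 0.027958396822214127)
0.147 [318. 199.] 1900 ((0.6240233182907104, -0.1875472068786621), 0.021026482805609703)
```

View pics/w3.png

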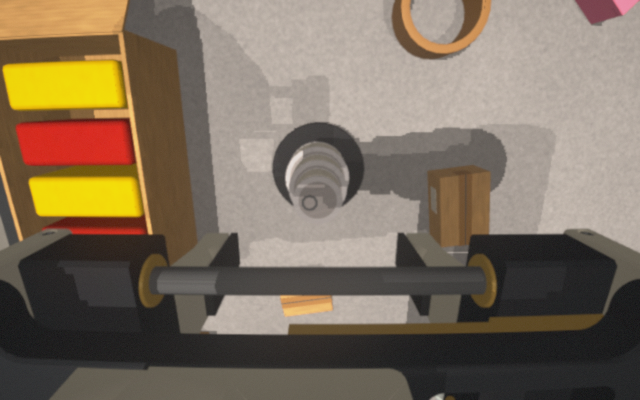

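The stack is concentric within about 1 mm: tin tops at (0.624,-0.187) for all three levels. Now the cartons.

Run:
```python
from h import *
c=(.6127,.1944)
def rep(P,bands):
  for lo,hi in bands:
    for m,s,cc in comps(P,lo,hi,200):
      xy=P[m][:,:2].astype(np.float32)
      if np.hypot(*(xy.mean(0)-np.array(c)))<.08: print(lo,cc.round(),s[4],cv2.minAreaRect(xy))
pick((.4445,-.1401),187.6)
place(c,258.1,.02)
im,P=shot('wrist','pics/w4.png')
rep(P,((.012,.03),(.057,.075)))
```

```text
width mm 61.9 after lift 61.9 t 39.3917
dF [ 0.6  0.7 -0.7] pos [0.6128 0.1944 0.034 ]
t 45.7667
0.012 [319. 156.] 3201 ((0.6110546588897705, 0.1930042952299118), (0.09613469243049622, 0.1295509785413742), 78.09197235107422)
0.057 [317. 174.] 4576 ((0.6122722625732422, 0.1938212364912033), (0.062118351459503174, 0.09289878606796265), 78.1052017211914)
```

View pics/w4.png

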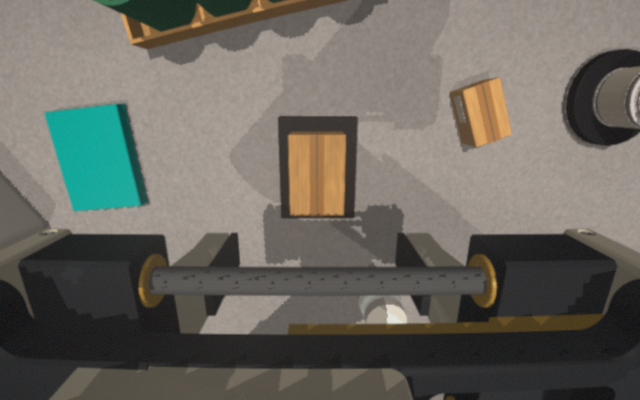

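The big carton, at (317,174), is squared on the stand. The offset is about 1.5 mm and the angle difference is about 0°. Now the small one.

Run:
```python
from h import *
c=(.6125,.1940)
pick((.6416,-.0103),-81.6)
place(c,-101.9,.065)
im,P=shot('wrist','pics/w5.png')
for lo,hi in ((.012,.03),(.057,.075),(.097,.115)):
    for m,s,cc in comps(P,lo,hi,200):
      xy=P[m][:,:2].astype(np.float32)
      if np.hypot(*(xy.mean(0)-np.array(c)))<.08: print(lo,cc.round(),s[4],cv2.minAreaRect(xy))
# retreat clear of the top view and check all
robot.goto([.176,-.652,.25],ori(180))
im,P=shot('top','pics/t5.png')
for name,u0,v0,zt in [('st_r',.6249,-.186,.02),('wide',.6249,-.186,.07),('mid',.6249,-.186,.115),('nar',.6249,-.186,.155),('st_o',.6131,.1944,.02),('big',.6131,.1944,.065),('small',.6131,.1944,.105),('jar',.4209,.1475,.08),('tape',.4914,-.3653,.045),('bottle',.4948,.37,.099)]:
    m=(abs(P[...,2]-zt-.001)<.008)&(np.hypot(P[...,0]-u0,P[...,1]-v0)<.1)
    xy=P[m][:,:2].astype(np.float32)
    print(name,m.sum(),'z',np.median(P[m][:,2]).round(4),'circ',np.round(cv2.minEnclosingCircle(xy)[0],4),'rect',cv2.minAreaRect(xy))
print(robot.read_t())
```

```text
width mm 42.9 after lift 43.1 t 50.6167
dF [-0.6 -0.9 -0.7] pos [0.6126 0.194  0.079 ]
t 55.8583
0.012 [319. 154.] 3058 ((0.6105964779853821, 0.19304901361465454), (0.09637471288442612, 0.1291952133178711), 78.06580352783203)
0.057 [316. 160.] 1564 ((0.6125615835189819, 0.1935971975326538), (0.06214626505970955, 0.09222494065761566), 78.20806121826172)
0.097 [317. 186.] 3021 ((0.6104869246482849, 0.19356288015842438), (0.04403199627995491, 0.06898394227027893), 78.28764343261719)
st_r 720 z 0.0207 circ [ 0.6253 -0.1858] rect ((0.6235570907592773, -0.18387405574321747), (0.11511331796646118, 0.11064659804105759), 41.7230224609375)
wide 155 z 0.0708 circ [ 0.6265 -0.1857] rect ((0.6211411952972412, -0.17892108857631683), (0.06787655502557755, 0.05056896060705185), 35.420249938964844)
mid 142 z 0.1165 circ [ 0.6259 -0.1857] rect ((0.6218917965888977, -0.18143020570278168), (0.05462464317679405, 0.04380851984024048), 36.459190368652344)
nar 237 z 0.1556 circ [ 0.6265 -0.1869] rect ((0.6259649395942688, -0.18699538707733154), (0.04064837470650673, 0.03991300240159035), 88.66024017333984)

[... 214 characters left out ...]
 0.19511252641677856), (0.06306516379117966, 0.09304209798574448), 78.319580078125)
small 472 z 0.1058 circ [0.6115 0.1942] rect ((0.6126652359962463, 0.1947099268436432), (0.04493707790970802, 0.0685393288731575), 78.34883117675781)
jar 311 z 0.0805 circ [0.4208 0.1479] rect ((0.4206579327583313, 0.1471909135580063), (0.049046505242586136, 0.04918990284204483), 1.1516813039779663)
tape 415 z 0.0454 circ [ 0.4918 -0.3656] rect ((0.49153631925582886, -0.3652341365814209), (0.09344474971294403, 0.09362397342920303), 41.779693603515625)
bottle 54 z 0.0957 circ [0.4961 0.3747] rect ((0.49643397331237793, 0.37091201543807983), (0.02510019950568676, 0.03130820021033287), 86.19134521484375)
59.2833
```

View pics/t5.png

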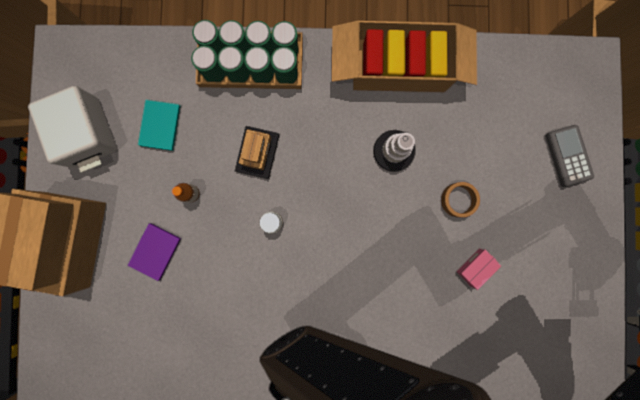

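The top view shows both displays complete, cartons at (256,151) and tins at (399,148). The jar, bottle and tape haven't moved, and the arm is clear.

Run:
```python
from rig import robot
robot.dwell(.3); print(robot.job_done(), robot.read_t())
```

```text
the job is handed in; nothing more can be done
the job is handed in; nothing more can be done
```

Both displays are built and the job is handed in at about 60 s of the 134 s allowed. The system reported no verdict. My last camera checks showed everything inside the limits:

| Check | Measured | Limit |
|---|---|---|
| Tins, centring on the stand and on each other | about 1–2 mm | 15 mm (wide), 10 mm (others) |
| Bigger carton, offset from the oblong stand | about 1–2 mm | 15 mm |
| Smaller carton, offset from the bigger | about 2 mm | 12 mm |
| Both cartons, angle to the stand's long axis | under 0.5° | 0.2 rad (about 11°) |
| Height of each item | within 1.5 mm of expected | 4 mm |

- **Left alone:** the jar and tape roll measured within 1 mm of their start. The bottle's patch was only 54 pixels; its centre agreed within about 2 mm. Everything was released and the arm was clear.
- **Disagreements:** the wrist and top cameras differed by 1–2 mm, which matches the stated calibration. In the final top view the middle and wide tins are partly hidden by the tin above, so their rectangle fits came out too small. I relied on the circle fits and the wrist view for those.

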